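# Rock a stuck stopper out of a stoneware jar

### The arm

A 6-joint arm with a two-finger parallel gripper is mounted at the origin on the work surface. World frame = base frame: x ahead of the robot, y to its left, z up, the work surface at z = 0. Lengths are in m, angles in rad, forces in N, time in s.
With the tool pointing down it reaches from about 0.325 to 1 m from the base axis. Payload 5.1 kg.
Tool frame: the origin (TCP) lies on the front face of the gripper's body, between the roots of the fingers; the fingertips stand 73 mm ahead of it and the grasp point (between the pads) lies 54 mm ahead of it; z points along the fingers, y is the line along which they close (so a half turn about z gives the same grasp; the last joint's range is limited). The gripper opens to 85 mm and grips with 20 to 120 N. Pads are 22 mm wide; open, the fingers measure 114 mm over their backs; the gripper's body (76 mm by 85 mm) begins 54 mm behind the grasp point. The pads swing forward as they close: fully open they stand 13 mm farther back than shut.
Start: joints at [1.15, 0.124, 1.65, -0, 1.367, -0.083], TCP at [0.215, 0.613, 0.304] pointing down, gripper open.
Joint ranges: [-2.61, 2.61], [-1.02, 2.33], [0.03, 2.71], [-1.35, 4.49], [0.32, 2.68], [-2.91, 2.91]. Speed limits (rad/s): [2.57, 2.57, 3.14, 3.14, 3.14, 3.14].

### API

Orientations are given as a unit quaternion [x, y, z, w].
In Python, from bench import arm gives the robot as it stands.
- The arm moves only by the tool carry_out, never from a script. Its argument "moves" is a list of rows, each an object of numbers: "tx", "ty", "tz": the shift along the tool's x, y, z in m; "wx", "wy", "wz": the turn, a rotation vector about the tool's x, y, z in rad. A call has 1 to 20 rows; each row is the pose to reach, as a shift and turn from the pose commanded when the call began, along the tool's axes at that moment; what a row does not reach only later rows make up. A row lasts 1/10 s, in which the tool goes at most 50 mm and 8.59 degrees, less where a joint would pass 70% of its speed; a pose out of reach is approached as far as the arm can. A call with a gripper value outside its range is refused whole. "jaw" is the closure, from 0 (fully open) to 1 (shut), set as the call begins (left out, the last holds). The fingers move at their own pace and stop on an object; the grip force is fixed at half the most. Time passes only in rows, so rows that repeat a pose let the fingers close. It gives the time, the measured TCP pose, the force, the opening and the grip force at its end, in the units of the state.
- arm.get_state(): the state, without advancing time (a new reading comes with each control period).
- arm.camera(name): name is "side" or "top" or "wrist"; returns a dict with "image" (480x640x3 uint8, red, green, blue), "fx", "fy", "cx", "cy" (pixels), "distortion" ([k1, k2, p1, p2, k3] as OpenCV has them; the pictures are not rectified), "position" and "orientation" of the camera in the world. Camera axes: x right, y up, looking along -z (the intrinsics and any distortion apply to the point x, -y, -z); pixel columns grow to the right and rows downward; lengths in m; the calibration is good to about 2 mm. A picture is of the moment at which its call begins. There is no depth.
- arm.sign_off(): hands the job in; it is judged then, once.
The state is a dict: "t": time; "q": joint angles; "joint_velocities": joint speeds; "tau": joint torques, N m; "tool_pos": TCP position; "ee_rot": TCP orientation; "contact_force": force on the tool from outside, world axes, zero at the start; "wrist_torque": the same for the moment, N m; "width": finger opening in m; "grip_force": force on a finger pad.
Only numpy, scipy, OpenCV 4.12 (cv2) and the standard library are available. Lean on these libraries where they do the work, as an engineer would, in place of code of your own. Each camera call takes 0.05 s, during which the arm holds its last target. There are 200 camera calls.

### The job

The stopper of the stoneware jar in the wooden caddy is stuck: rock it from side to side while lifting until it comes free, without pulling the jar up out of its caddy. Then stand the stopper upright, cork down, in the one empty open dish of the revolving tray, without swinging the tray round, and let go. Leave everything else where it is.

Things in the scene. Friction and masses are not known exactly. Their poses are not given: they have to be found in the camera images.
- caddy: fixed wooden caddy, 128 mm (its x) by 226 mm (its y), walls 70 mm tall, with two wells side by side. Origin at the centre of its underside. The stoppered jar stands in the larger well, centred 49 mm along +y; a steel tumbler stands in the other, centred about 60 mm along -y.
- jar_mouth (a point): centre of the jar's mouth, at the top of its lip, z up, 150 mm above the counter. Squat stoneware jar, white below and brown above, 109 mm across, lip 51 mm across. The well fits it closely: it cannot slide, turn or tip, but can be pulled straight up out of the well.
- jar (a joint): how far the jar has been pulled up in its well, in m; 0 when it stands on the caddy's floor. The jar weighs 1.7 to 2.3 kg, less than the straight pull that would draw its stopper.
- stopper: the stopper, 66 mm tall, 35 g: a tapered cork 34 mm long, 22 mm across at its lower end and 31 mm at its top, a 4 mm neck, and a round wooden head. Origin at the centre of the cork's flat lower end, z up through the head. Stuck in the jar, its lower end is 22 mm below the lip's top, so 12 mm of cork and the head stand above the lip. Twisting does not loosen it.
- stopper_ring (a point): centre of the black silicone ring (33 mm across, 3 mm thick) round the cork, 14 mm above its lower end, which the neck grips with dry friction, 8 mm below the lip. Straight pull: about 30 N. Some 10 N sideways at the head tips the stopper about the ring: one side of the ring rises, the other holds. Once the ring is up 8 to 12 mm the neck lets go.
- stopper_head (a point): centre of the wooden head (31 mm across, 28 mm tall), the place to grip; 52 mm above the cork's lower end, 38 mm above the ring. Leaned to and fro 5 to 10 degrees each way about the ring under a light steady lift (5 to 15 N), the stopper walks up about 1 mm a swing; without the lift it only rocks in place.
- tray_foot: fixed round foot under the revolving condiment tray; origin on the counter, on the tray's vertical axis. The tray is a wooden disc 280 mm across, top 28 mm above the counter, that turns freely (0.1 N at a dish starts it). On it, 88 mm from the axis and a quarter turn apart, are four steel dishes: three with domed lids (70 mm above the counter), one open.
- empty_dish (a point): centre of the inner floor of the one open, empty dish on the revolving tray, 30 mm above the counter (it turns with the tray). The flat floor is 59 mm across, the dish 82 mm across at its rim, which stands 14 mm above its floor.
- pink_jar: bystander, to be left alone: pink plastic storage jar with a twist cap, 90 mm across, 132 mm tall
- chimta: bystander, to be left alone: steel chimta (flat-strip tongs), 270 mm long, lying on the counter
- pot_lid: bystander, to be left alone: aluminium pot lid with a black knob, 196 mm across, 46 mm tall with the knob
- chakla: bystander, to be left alone: small round wooden chakla (rolling board) on three feet, 170 mm across, 32 mm tall
- velan: bystander, to be left alone: wooden rolling pin lying on the counter, 320 mm long, 42 mm thick (origin at its centre)
- tumbler: bystander, to be left alone: steel tumbler, 62 mm across, 88 mm tall, in the caddy's second, smaller well
- katori: bystander, to be left alone: small steel bowl, 76 mm across, 34 mm tall
- shaker: bystander, to be left alone: white salt shaker with a steel cap, 42 mm across, 75 mm tall
Mind the look-alikes: they are no part of the job. What is shaped like the stopper but red is not meant.

How it is judged:
By the outcome, as a careful person would: the job done as asked, in the order asked, and still so for the second after the job is handed in, with the robot touching nothing.
It also fails if it takes over 64 s, if anything falls off the work surface, if the arm or the gripper's body presses on something with over 40 N, if the wrist force passes 120 N, or if a joint passes its speed limit or range.

## Working session

There is one attempt and no reset: what is moved stays moved. The work goes in short steps, Python scripts to look and compute and a tool call to move; the robot and the scene stay as the last step left them, time stands still between calls to the robot, and variables do not carry over. Pictures are saved under pics/ and viewed, at most 10 in all, crops included, and the job is handed in when it is done.

Besides the shell and the picture viewer there is one more tool, called after "Request:" as a command line: name --argument value ..., lists and objects as JSON in quotes. carry_out: Moves the arm, as the interface text tells. Its arguments: {"type":"object","properties":{"moves":{"type":"array"},"jaw":{"type":"number"}},"required":["moves"]}

```bash
ls; mkdir -p pics; cat > h.py <<'E'
import numpy as np, cv2
from scipy.spatial.transform import Rotation as R
from bench import arm
def snap(n,f=None):
    c=arm.camera(n)
    if f: cv2.imwrite('pics/'+f+'.png',cv2.cvtColor(c['image'],cv2.COLOR_RGB2BGR))
    return c
def K(c): return np.array([[c['fx'],0,c['cx']],[0,c['fy'],c['cy']],[0,0,1.]])
def ray(c,uv):
    p=cv2.undistortPoints(np.array([[uv]],float),K(c),np.array(c['distortion'],float))[0,0]
    d=R.from_quat(c['orientation']).apply([p[0],-p[1],-1]); return np.array(c['position']),d/np.linalg.norm(d)
def onz(c,uv,z):
    o,d=ray(c,uv); return o+d*(z-o[2])/d[2]
def proj(c,P):
    q=R.from_quat(c['orientation']).inv().apply(np.array(P)-c['position'])*[1,-1,-1]
    return cv2.projectPoints(q.reshape(1,3),np.zeros(3),np.zeros(3),K(c),np.array(c['distortion'],float))[0].ravel()
def tri(rs):
    A=sum(np.eye(3)-np.outer(d,d) for o,d in rs); b=sum((np.eye(3)-np.outer(d,d))@o for o,d in rs)
    return np.linalg.solve(A,b)
def rel(P,q=None):
    "shift of grasp point -> tool axes"
    s=arm.get_state(); r=R.from_quat(s['ee_rot']); g=np.array(s['tool_pos'])+r.apply([0,0,.054]); return r.inv().apply(np.array(P)-g)
E
python3 - <<'E'
from h import *
for n in('side','top'):
    c=snap(n,n+'0'); print(n,c['fx'],np.round(c['position'],3),np.round(c['orientation'],3),c['distortion'])
s=arm.get_state();print(s)
E
```

```text
pics
side 512.8201094102411 [-0.503  0.506  0.943] [-0.25   0.39   0.742 -0.484] [-0.01621765  0.          0.          0.          0.        ]
top 440.7340180783428 [0.346 0.027 1.248] [ 0.07  -0.058 -0.701  0.707] [-0.08833526  0.          0.          0.          0.        ]
{'t': 0.1, 'q': array([ 1.15037732e+00,  1.24421290e-01,  1.65158972e+00,  2.09243224e-05,
        1.36751245e+00, -8.26206625e-02]), 'joint_velocities': array([ 1.69285954e-05, -6.11054905e-04, -2.66032160e-03, -1.31162973e-03,
        6.82524840e-04, -2.25355234e-04]), 'tau': array([ 1.79912381e-04, -4.24934077e+01, -3.66652358e+01, -2.16119747e-05,
        3.96653792e-03,  1.78895311e-05]), 'tool_pos': array([0.2152738 , 0.61285256, 0.30275695]), 'ee_rot': array([ 1.68099300e-01,  9.85769594e-01, -9.32476957e-04, -2.50188164e-04]), 'contact_force': array([ 0.27205593,  0.29105304, -0.32824204]), 'wrist_torque': array([-0.03782732, -0.02282399,  0.01806343]), 'grip_force': 0.0, 'width': 0.08534968057681666}
```

View pics/top0.png

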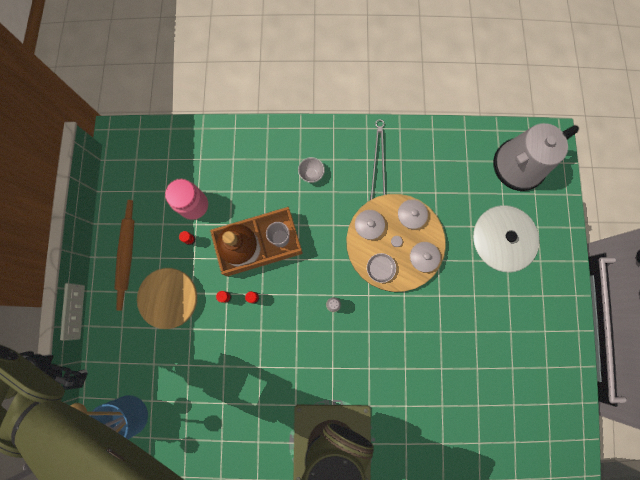

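View pics/side0.png

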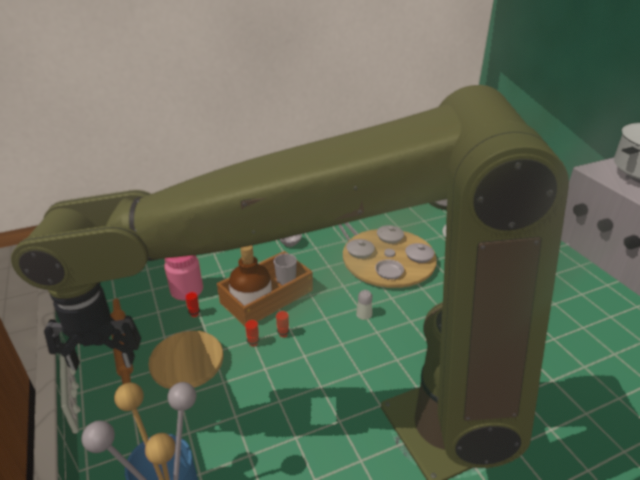

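Top: the stopper is tan, in the brown jar at (232,238); side (247,256). Three red look-alikes stand at top (187,238), (223,297) and (252,297), and they don't fit: they are red and stand on the counter. The open dish is at top (381,268), side (390,270). The lidded dishes are at (370,224), (413,213) and (425,257). The next crop is to confirm this.

```bash
python3 - <<'E'
from h import *
t=snap('top');s=snap('side')
a=t['image'][195:295,195:310]; b=s['image'][230:330,200:315]; d=t['image'][185:300,340:455]
rz=lambda i,w,h:cv2.resize(i,(w,h),interpolation=cv2.INTER_CUBIC)
m=np.hstack([rz(a,400,348),rz(b,400,348)])
cv2.imwrite('pics/crop.png',m[:,:,::-1])
# tan head masks
for n,c,(x0,x1,y0,y1) in(('top',t,(215,250,222,255)),('side',s,(232,262,240,275))):
    h=cv2.cvtColor(c['image'],cv2.COLOR_RGB2HSV)[y0:y1,x0:x1]
    k=cv2.inRange(h,(10,80,120),(28,255,255)); nn,l,st,ce=cv2.connectedComponentsWithStats(k)
    for i in range(1,nn):
        if st[i,4]>15: print(n,st[i]+[x0,y0,0,0,0],ce[i]+[x0,y0])
# tray
h=cv2.cvtColor(t['image'],cv2.COLOR_RGB2HSV); k=cv2.inRange(h,(10,60,100),(30,255,255)); k[:, :340]=0;k[:,455:]=0
cs,_=cv2.findContours(k,0,2); cc=max(cs,key=cv2.contourArea); e=cv2.fitEllipse(cv2.convexHull(cc)); print('tray',e, onz(t,e[0],.028), 280/1000*t['fx']/1.22)
for uv in((381.5,268),): print('dish',onz(t,uv,.035))
E
```

```text
top [215 222  29   9  66] [227.04545455 225.56060606]
top [221 231  14  21 194] [227.45876289 239.74742268]
top [215 241   4  14  28] [215.96428571 248.60714286]
side [241 246  11  14  78] [245.02564103 250.71794872]
tray ((395.6138610839844, 242.406005859375), (97.10143280029297, 99.98159790039062), 123.40699768066406) [ 0.54544167 -0.17647022  0.028     ] 101.15206972289836
dish [ 0.47248045 -0.13478256  0.035     ]
```

View pics/crop.png

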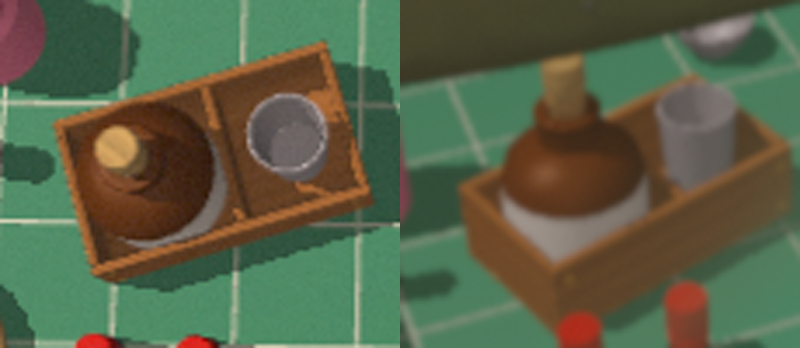

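The stopper is confirmed: tan cork and head in the brown-and-white jar. Its head's top centre is at top (228.6,237.8), side (246.6,247.8). Next I triangulate it and get the caddy yaw.

```bash
python3 - <<'E'
from h import *
t=snap('top');s=snap('side')
tp=(228.6,237.8);sp=(246.6,247.8)
P=tri([ray(t,tp),ray(s,sp)]);print('head top',P,'plane',onz(t,tp,.194),onz(s,sp,.194))
C=np.array([onz(t,(195+x/3.478,195+y/3.478),.07) for x,y in((55,122),(322,45),(370,198),(97,275))])
print(C[:,:2],'sides',[np.linalg.norm(C[i]-C[(i+1)%4]) for i in range(4)])
y=(C[0]+C[3]-C[1]-C[2])/2;y/=np.linalg.norm(y);print('caddy c',C.mean(0),'y',y,'jar',C.mean(0)+.049*y)
H=onz(t,tp,.194); H[2]=.18
r=R.from_quat(arm.get_state()['ee_rot']);print(r.as_matrix().round(3)); print('rel',rel(H))
for uv in((381.5,268),(370,224),(413,213),(425,257)):
    p=onz(t,uv,.044)-[.5454,-.1765,0]; print(uv,np.hypot(*p[:2]),np.degrees(np.arctan2(p[1],p[0])))
E
```

```text
head top [0.52759867 0.25924093 0.18922784] plane [0.52650991 0.2576272  0.194     ] [0.52153542 0.26128234 0.194     ]
[[0.56887139 0.33512823]
 [0.6323587  0.12520687]
 [0.51062984 0.08524457]
 [0.44854872 0.29593979]] sides [np.float64(0.21931167825405468), np.float64(0.12812065351706353), np.float64(0.2196509547756332), np.float64(0.12654357933191365)]
caddy c [0.54010216 0.21037987 0.07      ] y [-0.28605904  0.95821199  0.        ] jar [0.52608527 0.25733225 0.07      ]
[[-0.943  0.331 -0.   ]
 [ 0.331  0.943 -0.001]
 [ 0.    -0.001 -1.   ]]
rel [-0.41138568 -0.2321758   0.06961799]
(381.5, 268) 0.08542252340326523 149.84041543070023
(370, 224) 0.08788767805720635 56.22484299653834
(413, 213) 0.09446787797349812 -30.63145530036215
(425, 257) 0.08871909557939703 -118.80237968250727
```

Request:
carry_out --moves '[{"tx": -0.037,"ty": -0.021,"tz": -0.02},{"tx": -0.078,"ty": -0.044,"tz": -0.03},{"tx": -0.117,"ty": -0.066,"tz": -0.03},{"tx": -0.156,"ty": -0.088,"tz": -0.03},{"tx": -0.195,"ty": -0.11,"tz": -0.03},{"tx": -0.234,"ty": -0.132,"tz": -0.03},{"tx": -0.273,"ty": -0.154,"tz": -0.03},{"tx": -0.312,"ty": -0.176,"tz": -0.03},{"tx": -0.351,"ty": -0.198,"tz": -0.03},{"tx": -0.39,"ty": -0.22,"tz": -0.03},{"tx": -0.411,"ty": -0.232,"tz": -0.03},{"tx": -0.411,"ty": -0.232,"tz": -0.03},{"tx": -0.411,"ty": -0.232,"tz": -0.03}]' --jaw 0.2

```text
invalid input at $.moves[0]: expected keys tx, ty, tz, wx, wy, wz
```

```bash
python3 - <<'E'
from h import *
w=snap('wrist','w1');print(w['fx'],w['position'],R.from_quat(w['orientation']).as_matrix().round(3));s=arm.get_state();print(s['t'],s['tool_pos'],s['contact_force'],s['wrist_torque'],s['width'],rel([.5265,.2575,.18]),proj(w,[.5265,.2575,.194]))
E
```

```text
404.95819256649264 [0.15074851 0.63576332 0.3730329 ] [[ 0.33  -0.909 -0.253]
 [ 0.944  0.317  0.089]
 [-0.001 -0.269  0.963]]
0.35 [0.21538346 0.61315996 0.30360068] [-0.19820754  0.58889641  0.2469226 ] [-0.02163194  0.00687023  0.01962053] 0.0853126163535665 [-0.4114184  -0.23238097  0.06968759] [ 24.00928269 766.19369164]
```

View pics/w1.png

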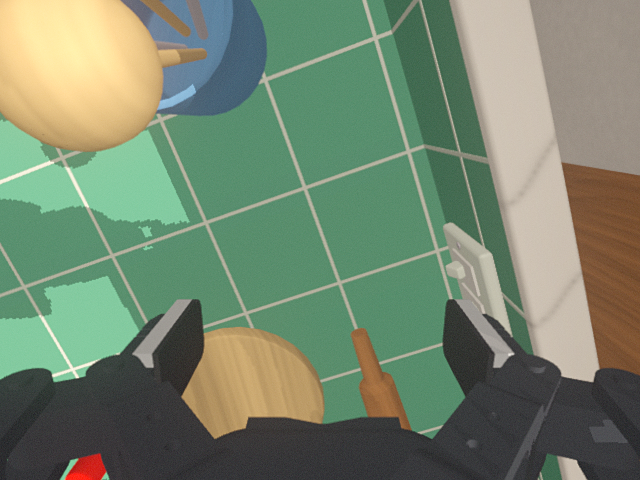

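The move was refused because every key is needed. This wrist view shows the start pose: utensil crock at upper left (behind the arm), chakla at (260,390). Nothing moved.

Request:
carry_out --moves '[{"tx": -0.037,"ty": -0.021,"tz": -0.02,"wx": 0,"wy": 0,"wz": 0},{"tx": -0.078,"ty": -0.044,"tz": -0.03,"wx": 0,"wy": 0,"wz": 0},{"tx": -0.117,"ty": -0.066,"tz": -0.03,"wx": 0,"wy": 0,"wz": 0},{"tx": -0.156,"ty": -0.088,"tz": -0.03,"wx": 0,"wy": 0,"wz": 0},{"tx": -0.195,"ty": -0.11,"tz": -0.03,"wx": 0,"wy": 0,"wz": 0},{"tx": -0.234,"ty": -0.132,"tz": -0.03,"wx": 0,"wy": 0,"wz": 0},{"tx": -0.273,"ty": -0.154,"tz": -0.03,"wx": 0,"wy": 0,"wz": 0},{"tx": -0.312,"ty": -0.176,"tz": -0.03,"wx": 0,"wy": 0,"wz": 0},{"tx": -0.351,"ty": -0.198,"tz": -0.03,"wx": 0,"wy": 0,"wz": 0},{"tx": -0.39,"ty": -0.22,"tz": -0.03,"wx": 0,"wy": 0,"wz": 0},{"tx": -0.411,"ty": -0.232,"tz": -0.03,"wx": 0,"wy": 0,"wz": 0},{"tx": -0.411,"ty": -0.232,"tz": -0.03,"wx": 0,"wy": 0,"wz": 0},{"tx": -0.411,"ty": -0.232,"tz": -0.03,"wx": 0,"wy": 0,"wz": 0}]' --jaw 0.2

```text
t: 1.65
tool_pos: [0.5263, 0.258, 0.3338]
ee_rot: [0.169, 0.986, 0.0, -0.0]
contact_force: [-0.1, -0.0, 0.2]
width: 0.0684
grip_force: 0.0
```

```bash
python3 - <<'E'
from h import *
w=snap('wrist','w2');s=arm.get_state();print(s['t'],s['tool_pos'],s['ee_rot'],s['contact_force'],s['wrist_torque'],s['width'],rel([.5265,.2575,.18]),proj(w,[.5265,.2575,.194]))
E
```

```text
1.7 [0.52592289 0.25858285 0.33384934] [ 1.67987835e-01  9.85789027e-01  1.28880068e-04 -2.56535713e-04] [-0.73730527  0.27154039 -0.42454807] [-0.01341873 -0.03722374  0.00988782] 0.06800735353266525 [-0.00098765 -0.00085643  0.09984868] [322.06652717 254.25736916]
```

View pics/w2.png

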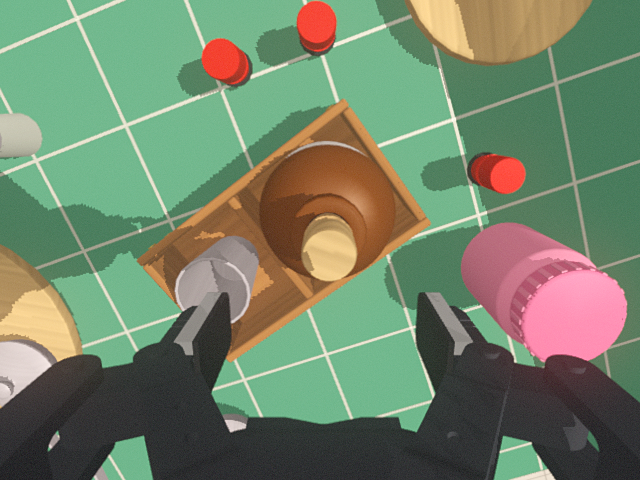

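The wrist view shows the stopper head's top face near (329,255), against a predicted (322,254). Refining by mask.

```bash
python3 - <<'E'
from h import *
w=snap('wrist');h=cv2.cvtColor(w['image'],cv2.COLOR_RGB2HSV)
k=cv2.inRange(h,(14,60,140),(32,190,255)); k[:200]=0;k[300:]=0;k[:,:290]=0;k[:,370:]=0
cs,_=cv2.findContours(k,0,2);c=max(cs,key=cv2.contourArea);print(cv2.boundingRect(c),cv2.contourArea(c),cv2.minAreaRect(c))
x,y,a,b=cv2.boundingRect(c)
for v in range(y,y+b,4): 
    u=np.flatnonzero(k[v]);print(v,u.min(),u.max(),(u.min()+u.max())/2)
low=c[:,0][c[:,0,1]>252]; A=np.c_[2*low,np.ones(len(low))]; s=np.linalg.lstsq(A.astype(float),(low**2).sum(1).astype(float),rcond=None)[0];r=np.sqrt(s[2]+s[0]**2+s[1]**2);print('circle',s[:2],r)
P=onz(w,s[:2],.194);print(P,rel([P[0],P[1],.18]))
E
```

```text
(290, 215, 80, 85) 3567.0 ((318.0450744628906, 259.156494140625), (70.14656829833984, 87.96646881103516), 55.491477966308594)
215 324 364 344.0
219 315 348 331.5
223 310 345 327.5
227 307 360 333.5
231 305 351 328.0
235 304 352 328.0
239 303 353 328.0
243 303 354 328.5
247 302 358 330.0
251 301 366 333.5
255 301 366 333.5
259 301 356 328.5
263 302 354 328.0
267 304 368 336.0
271 290 362 326.0
275 290 356 323.0
279 290 351 320.5
283 290 345 317.5
287 290 339 314.5
291 292 333 312.5
295 290 327 308.5
299 294 321 307.5
circle [324.32104259 269.08993091] 28.573473151775172
[0.53461944 0.25642571 0.194     ] [-0.00930808  0.0005499   0.09989428]
```

Request:
carry_out --moves '[{"tx": -0.002,"ty": 0.003,"tz": 0.02,"wx": 0,"wy": 0,"wz": 0},{"tx": -0.002,"ty": 0.003,"tz": 0.045,"wx": 0,"wy": 0,"wz": 0},{"tx": -0.002,"ty": 0.003,"tz": 0.055,"wx": 0,"wy": 0,"wz": 0},{"tx": -0.002,"ty": 0.003,"tz": 0.055,"wx": 0,"wy": 0,"wz": 0}]' --jaw 0.35

```text
t: 2.15
tool_pos: [0.5277, 0.2609, 0.2767]
ee_rot: [0.167, 0.986, -0.001, -0.002]
contact_force: [0.3, 0.8, -0.1]
width: 0.0559
grip_force: 0.0
```

```bash
python3 - <<'E'
from h import *
w=snap('wrist');s=arm.get_state();print(s['tool_pos'],s['width'],proj(w,[.5265,.2575,.194]),w['cx'],w['cy'])
r=R.from_quat(s['ee_rot']);g=np.array(s['tool_pos'])+r.apply([0,0,.054]);print('axis point at z.194 projects', proj(w,[g[0],g[1],.194]))
cv2.imwrite('pics/w3.png',cv2.resize(w['image'][200:440,160:480,::-1],(640,480)))
E
```

```text
[0.52848426 0.26095447 0.27846301] 0.05580949952058847 [314.58542599 297.55653164] 322.9764367798438 235.67531690404772
axis point at z.194 projects [324.06566322 299.10528743]
```

View pics/w3.png

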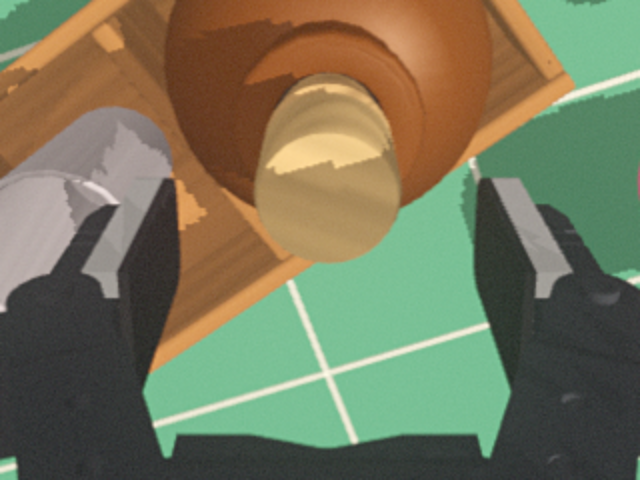

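The closeup puts the head's top face at full-frame (324,294.5), with the gripper axis at (324,299): y is right and x needs +2 mm. I'll descend 43 mm and close.

Request:
carry_out --moves '[{"tx": 0.002,"ty": 0,"tz": 0.015,"wx": 0,"wy": 0,"wz": 0},{"tx": 0.002,"ty": 0,"tz": 0.033,"wx": 0,"wy": 0,"wz": 0},{"tx": 0.002,"ty": 0,"tz": 0.042,"wx": 0,"wy": 0,"wz": 0},{"tx": 0.002,"ty": 0,"tz": 0.042,"wx": 0,"wy": 0,"wz": 0},{"tx": 0.002,"ty": 0,"tz": 0.042,"wx": 0,"wy": 0,"wz": 0}]' --jaw 0.4

```text
t: 2.7
tool_pos: [0.5275, 0.2611, 0.2374]
ee_rot: [0.168, 0.986, 0.0, 0.0]
contact_force: [-0.4, 0.2, 0.4]
width: 0.0514
grip_force: 0.0
```

Request:
carry_out --moves '[{"tx": 0,"ty": 0,"tz": 0,"wx": 0,"wy": 0,"wz": 0},{"tx": 0,"ty": 0,"tz": 0,"wx": 0,"wy": 0,"wz": 0},{"tx": 0,"ty": 0,"tz": 0,"wx": 0,"wy": 0,"wz": 0},{"tx": 0,"ty": 0,"tz": 0,"wx": 0,"wy": 0,"wz": 0},{"tx": 0,"ty": 0,"tz": 0,"wx": 0,"wy": 0,"wz": 0},{"tx": 0,"ty": 0,"tz": 0,"wx": 0,"wy": 0,"wz": 0}]' --jaw 1

```text
t: 3.3
tool_pos: [0.528, 0.2612, 0.2383]
ee_rot: [0.168, 0.986, 0.001, 0.001]
contact_force: [0.1, 1.1, 5.2]
width: 0.0295
grip_force: 59.4
```

Request:
carry_out --moves '[{"tx": 0,"ty": 0,"tz": -0.001,"wx": 0,"wy": 0,"wz": 0},{"tx": 0,"ty": 0,"tz": -0.001,"wx": 0,"wy": 0,"wz": 0},{"tx": 0,"ty": 0,"tz": -0.001,"wx": 0,"wy": 0,"wz": 0}]'

```text
t: 3.6
tool_pos: [0.5276, 0.2611, 0.2384]
ee_rot: [0.168, 0.986, 0.0, 0.0]
contact_force: [1.4, -0.6, 4.5]
width: 0.0289
grip_force: 59.4
```

Request:
carry_out --moves '[{"tx": 0,"ty": 0,"tz": -0.002,"wx": 0,"wy": 0,"wz": 0},{"tx": 0,"ty": 0,"tz": -0.002,"wx": 0,"wy": 0,"wz": 0},{"tx": 0,"ty": 0,"tz": -0.002,"wx": 0,"wy": 0,"wz": 0}]'

```text
t: 3.9
tool_pos: [0.5268, 0.2608, 0.2386]
ee_rot: [0.168, 0.986, -0.001, -0.001]
contact_force: [2.1, 1.4, -4.1]
width: 0.0295
grip_force: 60.5
```

Request:
carry_out --moves '[{"tx": 0,"ty": 0.0048,"tz": -0.001,"wx": 0.05,"wy": 0,"wz": 0},{"tx": 0,"ty": 0.0095,"tz": -0.0005,"wx": 0.1,"wy": 0,"wz": 0},{"tx": 0,"ty": 0.0143,"tz": -0.0004,"wx": 0.15,"wy": 0,"wz": 0},{"tx": 0,"ty": 0.0143,"tz": -0.0004,"wx": 0.15,"wy": 0,"wz": 0},{"tx": 0,"ty": 0.0143,"tz": -0.0004,"wx": 0.15,"wy": 0,"wz": 0}]'

```text
t: 4.4
tool_pos: [0.5314, 0.2737, 0.2381]
ee_rot: [0.168, 0.983, -0.075, -0.014]
contact_force: [1.9, -2.8, -10.0]
width: 0.0291
grip_force: 60.9
```

```bash
cat >> h.py <<'E'
def st(d=.0957):
    s=arm.get_state(); r=R.from_quat(s['ee_rot']); p=np.array(s['tool_pos']); z=r.apply([0,0,1])
    print('t',s['t'],'F',s['contact_force'].round(1),'tau',s['wrist_torque'].round(2),'ring',(p+d*z).round(4),'tilt deg',np.degrees(np.arcsin(z[:2])).round(1),'w',round(s['width'],4),s['grip_force'])
E
python3 -c "from h import *;st()"
```

```text
t 4.4 F [  1.9  -2.8 -10. ] tau [ 0.01 -0.54  0.05] ring [0.5264 0.2601 0.1435] tilt deg [-3.  -8.2] w 0.0291 60.85414409637451
```

Request:
carry_out --moves '[{"tx": 0,"ty": -0.0072,"tz": 0.0002,"wx": -0.075,"wy": 0,"wz": 0},{"tx": 0,"ty": -0.0143,"tz": 0.0009,"wx": -0.15,"wy": 0,"wz": 0},{"tx": 0,"ty": -0.0214,"tz": 0.0021,"wx": -0.225,"wy": 0,"wz": 0},{"tx": 0,"ty": -0.0283,"tz": 0.0038,"wx": -0.3,"wy": 0,"wz": 0},{"tx": 0,"ty": -0.0283,"tz": 0.0038,"wx": -0.3,"wy": 0,"wz": 0}]'

```text
t: 4.9
tool_pos: [0.5214, 0.2467, 0.2403]
ee_rot: [0.169, 0.983, 0.075, 0.012]
contact_force: [-0.3, 4.0, -6.9]
width: 0.0294
grip_force: 61.1
```

```bash
python3 -c "from h import *;st()"
```

```text
t 4.9 F [-0.3  4.  -6.9] tau [ 0.26  0.01 -0.01] ring [0.5261 0.2604 0.1457] tilt deg [2.8 8.3] w 0.0294 61.10541343688965
```

Request:
carry_out --moves '[{"tx": 0,"ty": 0.0072,"tz": -0.0002,"wx": 0.075,"wy": 0,"wz": 0},{"tx": 0,"ty": 0.0143,"tz": 0.0003,"wx": 0.15,"wy": 0,"wz": 0},{"tx": 0,"ty": 0.0214,"tz": 0.0012,"wx": 0.225,"wy": 0,"wz": 0},{"tx": 0,"ty": 0.0283,"tz": 0.0028,"wx": 0.3,"wy": 0,"wz": 0},{"tx": 0,"ty": 0.0283,"tz": 0.0028,"wx": 0.3,"wy": 0,"wz": 0}]'

```text
t: 5.4
tool_pos: [0.5313, 0.2749, 0.2401]
ee_rot: [0.167, 0.983, -0.076, -0.014]
contact_force: [-0.3, -3.3, -9.8]
width: 0.0293
grip_force: 61.4
```

```bash
python3 -c "from h import *;st()"
```

```text
t 5.4 F [-0.3 -3.3 -9.8] tau [-0.24 -0.04 -0.01] ring [0.5261 0.2609 0.1456] tilt deg [-3.1 -8.4] w 0.0293 61.435489654541016
```

Request:
carry_out --moves '[{"tx": 0,"ty": -0.0072,"tz": 0.0001,"wx": -0.075,"wy": 0,"wz": 0},{"tx": 0,"ty": -0.0143,"tz": 0.0006,"wx": -0.15,"wy": 0,"wz": 0},{"tx": 0,"ty": -0.0214,"tz": 0.0016,"wx": -0.225,"wy": 0,"wz": 0},{"tx": 0,"ty": -0.0283,"tz": 0.0032,"wx": -0.3,"wy": 0,"wz": 0},{"tx": 0,"ty": -0.0283,"tz": 0.0032,"wx": -0.3,"wy": 0,"wz": 0},{"tx": 0,"ty": -0.0214,"tz": 0.001,"wx": -0.225,"wy": 0,"wz": 0},{"tx": 0,"ty": -0.0143,"tz": -0.0006,"wx": -0.15,"wy": 0,"wz": 0},{"tx": 0,"ty": -0.0072,"tz": -0.0017,"wx": -0.075,"wy": 0,"wz": 0},{"tx": 0,"ty": 0,"tz": -0.0022,"wx": 0,"wy": 0,"wz": 0},{"tx": 0,"ty": 0,"tz": -0.0022,"wx": 0,"wy": 0,"wz": 0}]'

```text
t: 6.4
tool_pos: [0.5314, 0.2752, 0.2431]
ee_rot: [0.167, 0.983, -0.076, -0.014]
contact_force: [-2.9, -3.0, -8.9]
width: 0.0292
grip_force: 62.2
```

```bash
python3 -c "from h import *;st()"
```

```text
t 6.4 F [-2.9 -3.  -8.9] tau [-0.29  0.52 -0.1 ] ring [0.5263 0.2614 0.1485] tilt deg [-3.1 -8.3] w 0.0292 62.17373013496399
```

Request:
carry_out --moves '[{"tx": 0,"ty": -0.0072,"tz": 0.0001,"wx": -0.075,"wy": 0,"wz": 0},{"tx": 0,"ty": -0.0143,"tz": 0.0006,"wx": -0.15,"wy": 0,"wz": 0},{"tx": 0,"ty": -0.0214,"tz": 0.0016,"wx": -0.225,"wy": 0,"wz": 0},{"tx": 0,"ty": -0.0283,"tz": 0.0032,"wx": -0.3,"wy": 0,"wz": 0},{"tx": 0,"ty": -0.0283,"tz": 0.0032,"wx": -0.3,"wy": 0,"wz": 0},{"tx": 0,"ty": -0.0214,"tz": 0.001,"wx": -0.225,"wy": 0,"wz": 0},{"tx": 0,"ty": -0.0143,"tz": -0.0006,"wx": -0.15,"wy": 0,"wz": 0},{"tx": 0,"ty": -0.0072,"tz": -0.0017,"wx": -0.075,"wy": 0,"wz": 0},{"tx": 0,"ty": 0,"tz": -0.0022,"wx": 0,"wy": 0,"wz": 0},{"tx": 0,"ty": 0,"tz": -0.0022,"wx": 0,"wy": 0,"wz": 0}]'

```text
t: 7.4
tool_pos: [0.5328, 0.2753, 0.2475]
ee_rot: [0.167, 0.983, -0.077, -0.012]
contact_force: [-3.0, -4.8, -1.8]
width: 0.0291
grip_force: 63.0
```

```bash
python3 -c "from h import *;st()"
```

```text
t 7.4 F [-3.  -4.8 -1.8] tau [-0.99  0.53 -0.04] ring [0.5281 0.2613 0.1529] tilt deg [-2.8 -8.4] w 0.0291 62.97739863395691
```

Request:
carry_out --moves '[{"tx": 0,"ty": -0.0072,"tz": 0,"wx": -0.075,"wy": 0,"wz": 0},{"tx": 0,"ty": -0.0145,"tz": 0,"wx": -0.15,"wy": 0,"wz": 0},{"tx": 0,"ty": -0.0147,"tz": -0.002,"wx": -0.15,"wy": 0,"wz": 0},{"tx": 0,"ty": -0.0147,"tz": -0.002,"wx": -0.15,"wy": 0,"wz": 0}]'

```text
t: 7.8
tool_pos: [0.529, 0.2618, 0.2539]
ee_rot: [0.169, 0.986, 0.001, 0.003]
contact_force: [0.0, -0.3, 0.4]
width: 0.0294
grip_force: 63.2
```

```bash
python3 -c "from h import *;st()"
```

```text
t 7.8 F [ 0.  -0.3  0.4] tau [ 0.02 -0.03 -0.01] ring [0.5295 0.2619 0.1582] tilt deg [0.3 0.1] w 0.0294 63.20392370223999
```

The stopper is free (force near 0). I'll lift it clear and check how it sits in the hand.

Request:
carry_out --moves '[{"tx": 0,"ty": 0,"tz": -0.015,"wx": 0,"wy": 0,"wz": 0},{"tx": 0,"ty": 0,"tz": -0.04,"wx": 0,"wy": 0,"wz": 0},{"tx": 0,"ty": 0,"tz": -0.06,"wx": 0,"wy": 0,"wz": 0},{"tx": 0,"ty": 0,"tz": -0.07,"wx": 0,"wy": 0,"wz": 0},{"tx": 0,"ty": 0,"tz": -0.07,"wx": 0,"wy": 0,"wz": 0},{"tx": 0,"ty": 0,"tz": -0.07,"wx": 0,"wy": 0,"wz": 0}]'

```text
t: 8.4
tool_pos: [0.5275, 0.2618, 0.3208]
ee_rot: [0.168, 0.986, -0.0, 0.0]
contact_force: [0.2, 0.7, -0.9]
width: 0.0294
grip_force: 63.2
```

```bash
python3 - <<'E'
from h import *
st()
w=snap('wrist');t=snap('top');s=snap('side')
s0=arm.get_state();r=R.from_quat(s0['ee_rot']);p=np.array(s0['tool_pos'])
print('expected cork end/head px',[proj(w,p+r.apply([0,0,d])).round(0) for d in(.11,.0957,.04)])
rz=lambda i:cv2.resize(i,(400,300),interpolation=cv2.INTER_CUBIC)
for n,c in(('t',t),('s',s)): print(n,proj(c,p+r.apply([0,0,.054])).round(0))
u,v=proj(s,p+r.apply([0,0,.08])).astype(int); ds=t['image'][235:301,338:426]
m=np.vstack([np.hstack([rz(w['image']),rz(s['image'][v-40:v+80,u-80:u+80])]),np.hstack([rz(ds),rz(t['image'][195:285,190:310])])])
cv2.imwrite('pics/m4.png',m[:,:,::-1])
E
```

```text
t 8.4 F [ 0.2  0.7 -0.9] tau [-0.01  0.03  0.05] ring [0.5275 0.2618 0.2251] tilt deg [ 0. -0.] w 0.0294 63.22761654853821
expected cork end/head px [array([321., 271.]), array([321., 282.]), array([321., 351.])]
t [220. 232.]
s [244. 223.]
```

View pics/m4.png

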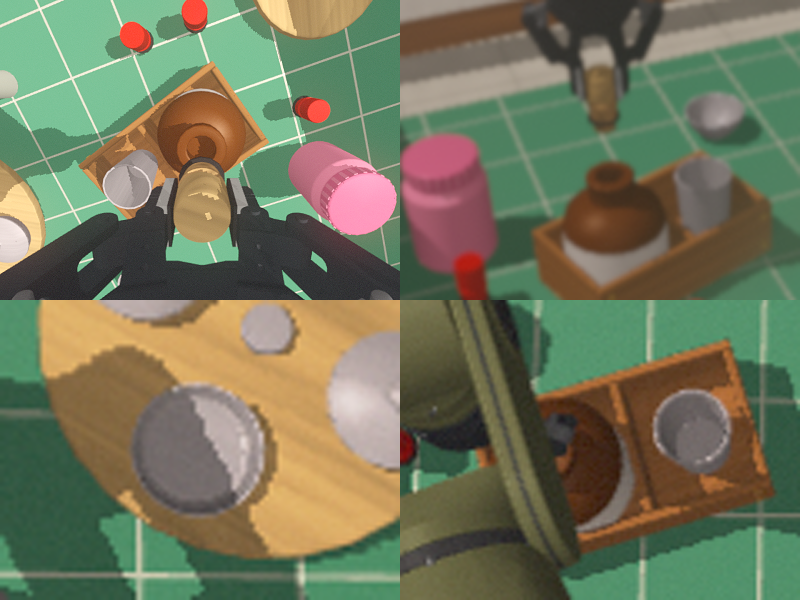

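The stopper is held upright, the jar's mouth is open and the jar is still seated in the caddy. The open dish's rim is centred at top (381.8,268).

```bash
python3 - <<'E'
from h import *
t=snap('top');D=onz(t,(381.8,268),.044);print(D,np.hypot(*(D[:2]-[.5454,-.1765])));print(rel([D[0],D[1],.2]))
E
```

```text
[ 0.4715466  -0.13440569  0.044     ] 0.0850073879132683
[-0.07896653 -0.39162998  0.06577038]
```

Request:
carry_out --moves '[{"tx": -0.005,"ty": -0.025,"tz": 0,"wx": 0,"wy": 0,"wz": 0},{"tx": -0.014,"ty": -0.07,"tz": 0,"wx": 0,"wy": 0,"wz": 0},{"tx": -0.023,"ty": -0.115,"tz": 0,"wx": 0,"wy": 0,"wz": 0},{"tx": -0.032,"ty": -0.16,"tz": 0,"wx": 0,"wy": 0,"wz": 0},{"tx": -0.041,"ty": -0.205,"tz": 0,"wx": 0,"wy": 0,"wz": 0},{"tx": -0.05,"ty": -0.25,"tz": 0,"wx": 0,"wy": 0,"wz": 0},{"tx": -0.059,"ty": -0.295,"tz": 0,"wx": 0,"wy": 0,"wz": 0},{"tx": -0.068,"ty": -0.335,"tz": 0,"wx": 0,"wy": 0,"wz": 0},{"tx": -0.075,"ty": -0.37,"tz": 0.02,"wx": 0,"wy": 0,"wz": 0},{"tx": -0.079,"ty": -0.392,"tz": 0.04,"wx": 0,"wy": 0,"wz": 0},{"tx": -0.079,"ty": -0.392,"tz": 0.04,"wx": 0,"wy": 0,"wz": 0},{"tx": -0.079,"ty": -0.392,"tz": 0.04,"wx": 0,"wy": 0,"wz": 0}]'

```text
t: 9.8
tool_pos: [0.4717, -0.1345, 0.2799]
ee_rot: [0.169, 0.986, 0.0, -0.001]
contact_force: [-0.7, 0.3, 0.0]
width: 0.0294
grip_force: 63.3
```

```bash
python3 - <<'E'
from h import *
st()
w=snap('wrist','w5');s=arm.get_state();r=R.from_quat(s['ee_rot']);p=np.array(s['tool_pos']);print(p)
print('axis at .044,.030',proj(w,[p[0],p[1],.044]),proj(w,[p[0],p[1],.03]),'D',proj(w,[.4715,-.1344,.044]),'cork end',proj(w,p+r.apply([0,0,.11])))
E
```

```text
t 9.8 F [-0.7  0.3  0. ] tau [-0.01 -0.06  0.03] ring [ 0.4715 -0.1344  0.1842] tilt deg [-0.1  0.1] w 0.0294 63.27958703041077
[ 0.47225312 -0.13414344  0.28090936]
axis at .044,.030 [323.37068391 215.91701937] [323.34083905 212.10180992] D [322.73463131 215.12557846] cork end [323.92683038 275.1111891 ]
```

View pics/w5.png

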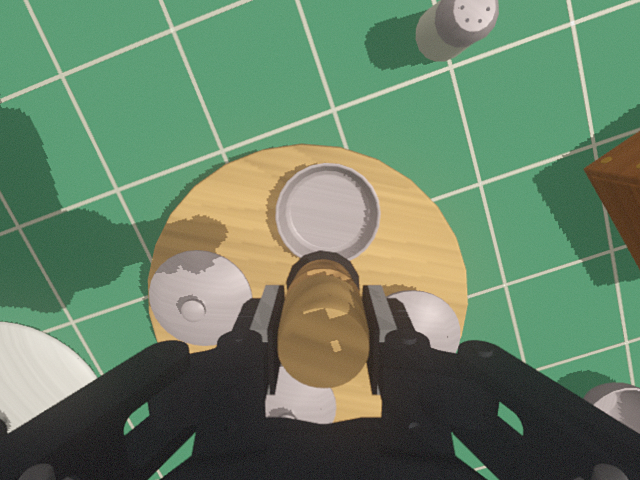

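The wrist view shows the dish rim centred at (328,214.5), 103 px across; the tool axis projects to (323.4,216) and the stopper is on the axis. I'll correct +3.5 mm in y and +1 mm in x, then descend.

Request:
carry_out --moves '[{"tx": 0.001,"ty": 0.0035,"tz": 0.02,"wx": 0,"wy": 0,"wz": 0},{"tx": 0.001,"ty": 0.0035,"tz": 0.05,"wx": 0,"wy": 0,"wz": 0},{"tx": 0.001,"ty": 0.0035,"tz": 0.08,"wx": 0,"wy": 0,"wz": 0},{"tx": 0.001,"ty": 0.0035,"tz": 0.1,"wx": 0,"wy": 0,"wz": 0},{"tx": 0.001,"ty": 0.0035,"tz": 0.115,"wx": 0,"wy": 0,"wz": 0},{"tx": 0.001,"ty": 0.0035,"tz": 0.125,"wx": 0,"wy": 0,"wz": 0},{"tx": 0.001,"ty": 0.0035,"tz": 0.13,"wx": 0,"wy": 0,"wz": 0},{"tx": 0.001,"ty": 0.0035,"tz": 0.133,"wx": 0,"wy": 0,"wz": 0},{"tx": 0.001,"ty": 0.0035,"tz": 0.133,"wx": 0,"wy": 0,"wz": 0}]'

```text
t: 10.75
tool_pos: [0.4727, -0.131, 0.1483]
ee_rot: [0.168, 0.986, -0.0, 0.0]
contact_force: [-0.5, -0.6, -0.5]
width: 0.0293
grip_force: 63.3
```

```bash
python3 - <<'E'
from h import *
st(.11)
w=snap('wrist');s=snap('side')
s0=arm.get_state();r=R.from_quat(s0['ee_rot']);p=np.array(s0['tool_pos']);print(p,proj(w,[p[0],p[1],.044]))
u,v=proj(s,[.4715,-.1344,.05]).astype(int);print(u,v)
cv2.imwrite('pics/m6.png',np.hstack([cv2.resize(w['image'],(400,300)),cv2.resize(s['image'][v-45:v+45,u-60:u+60],(400,300),interpolation=cv2.INTER_CUBIC)])[:,:,::-1])
E
```

```text
t 10.75 F [-0.5 -0.6 -0.5] tau [ 0.01 -0.    0.01] ring [ 0.4728 -0.131   0.0383] tilt deg [ 0. -0.] w 0.0293 63.28032374382019
[ 0.47286805 -0.13108319  0.14865193] [322.66276619 277.75025345]
390 265
```

View pics/m6.png

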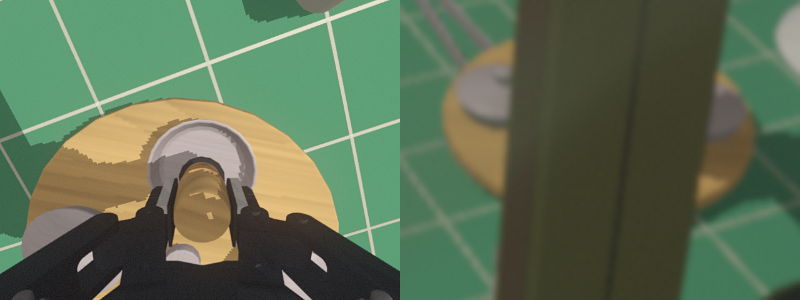

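It is centred: dish centre about (203,174) in the half-frame, matching the axis. Lowering gently to contact.

Request:
carry_out --moves '[{"tx": 0,"ty": 0,"tz": 0.003,"wx": 0,"wy": 0,"wz": 0},{"tx": 0,"ty": 0,"tz": 0.005,"wx": 0,"wy": 0,"wz": 0},{"tx": 0,"ty": 0,"tz": 0.006,"wx": 0,"wy": 0,"wz": 0},{"tx": 0,"ty": 0,"tz": 0.007,"wx": 0,"wy": 0,"wz": 0},{"tx": 0,"ty": 0,"tz": 0.007,"wx": 0,"wy": 0,"wz": 0},{"tx": 0,"ty": 0,"tz": 0.007,"wx": 0,"wy": 0,"wz": 0}]'

```text
t: 11.45
tool_pos: [0.4724, -0.1309, 0.1408]
ee_rot: [0.168, 0.986, -0.0, 0.0]
contact_force: [-0.3, -0.3, -0.0]
width: 0.0295
grip_force: 63.3
```

Request:
carry_out --moves '[{"tx": 0,"ty": 0,"tz": 0.001,"wx": 0,"wy": 0,"wz": 0},{"tx": 0,"ty": 0,"tz": 0.001,"wx": 0,"wy": 0,"wz": 0},{"tx": 0,"ty": 0,"tz": 0.001,"wx": 0,"wy": 0,"wz": 0}]'

```text
t: 11.75
tool_pos: [0.4726, -0.131, 0.1405]
ee_rot: [0.168, 0.986, -0.0, 0.0]
contact_force: [-3.2, -0.3, 4.4]
width: 0.029
grip_force: 63.9
```

Request:
carry_out --moves '[{"tx": 0,"ty": 0,"tz": -0.0006,"wx": 0,"wy": 0,"wz": 0},{"tx": 0,"ty": 0,"tz": -0.0006,"wx": 0,"wy": 0,"wz": 0},{"tx": 0,"ty": 0,"tz": -0.0006,"wx": 0,"wy": 0,"wz": 0}]'

```text
t: 12.05
tool_pos: [0.4725, -0.1309, 0.1405]
ee_rot: [0.168, 0.986, -0.0, 0.0]
contact_force: [-0.8, -0.2, 2.9]
width: 0.0292
grip_force: 63.7
```

Request:
carry_out --moves '[{"tx": 0,"ty": 0,"tz": -0.0004,"wx": 0,"wy": 0,"wz": 0},{"tx": 0,"ty": 0,"tz": -0.0004,"wx": 0,"wy": 0,"wz": 0}]'

```text
t: 12.25
tool_pos: [0.4722, -0.1309, 0.1405]
ee_rot: [0.168, 0.986, 0.0, -0.0]
contact_force: [-0.1, 0.1, 1.3]
width: 0.0292
grip_force: 63.6
```

Request:
carry_out --moves '[{"tx": 0,"ty": 0,"tz": 0,"wx": 0,"wy": 0,"wz": 0},{"tx": 0,"ty": 0,"tz": 0,"wx": 0,"wy": 0,"wz": 0},{"tx": 0,"ty": 0,"tz": 0,"wx": 0,"wy": 0,"wz": 0},{"tx": 0,"ty": 0,"tz": 0,"wx": 0,"wy": 0,"wz": 0},{"tx": 0,"ty": 0,"tz": 0,"wx": 0,"wy": 0,"wz": 0}]' --jaw 0.3

```text
t: 12.75
tool_pos: [0.4723, -0.1309, 0.1407]
ee_rot: [0.168, 0.986, -0.0, -0.0]
contact_force: [-0.5, -0.1, -0.0]
width: 0.0593
grip_force: 0.0
```

Request:
carry_out --moves '[{"tx": 0,"ty": 0,"tz": -0.01,"wx": 0,"wy": 0,"wz": 0},{"tx": 0,"ty": 0,"tz": -0.03,"wx": 0,"wy": 0,"wz": 0},{"tx": 0,"ty": 0,"tz": -0.06,"wx": 0,"wy": 0,"wz": 0},{"tx": 0,"ty": 0,"tz": -0.1,"wx": 0,"wy": 0,"wz": 0},{"tx": 0,"ty": 0,"tz": -0.14,"wx": 0,"wy": 0,"wz": 0},{"tx": 0,"ty": 0,"tz": -0.16,"wx": 0,"wy": 0,"wz": 0},{"tx": 0,"ty": 0,"tz": -0.16,"wx": 0,"wy": 0,"wz": 0},{"tx": 0,"ty": 0,"tz": -0.16,"wx": 0,"wy": 0,"wz": 0}]'

```text
t: 13.55
tool_pos: [0.4723, -0.1308, 0.3012]
ee_rot: [0.168, 0.986, -0.0, 0.0]
contact_force: [0.6, -0.8, -0.2]
width: 0.0597
grip_force: 0.0
```

```bash
python3 - <<'E'
from h import *
st()
w=snap('wrist');t=snap('top')
cv2.imwrite('pics/m7.png',np.hstack([cv2.resize(w['image'],(400,300)),cv2.resize(t['image'][180:300,200:360+0],(400,300),interpolation=cv2.INTER_CUBIC)])[:,:,::-1])
E
```

```text
t 13.55 F [ 0.6 -0.8 -0.2] tau [ 0.01 -0.02  0.02] ring [ 0.4724 -0.1309  0.2055] tilt deg [ 0. -0.] w 0.0597 0.0
```

View pics/m7.png

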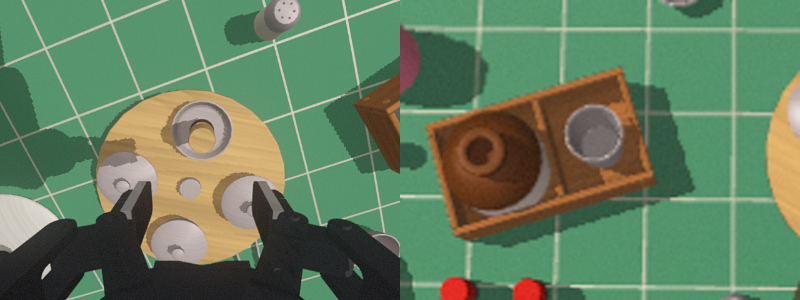

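The stopper stands upright in the open dish at (202,135) in the wrist half-frame. The tray hasn't turned, and the jar sits open in its caddy with everything else in place. Handing in.

```bash
python3 -c "from bench import arm;print(arm.sign_off())"
```

```text
the job is handed in; nothing more can be done
None
```

The stopper was rocked free with the jar still seated in its caddy, and it now stands cork down in the open dish with the tray not visibly turned; the job was handed in at about 14 s, and no verdict came back.

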